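# Level the appliance shelf and hold it down

### The arm

A 6-joint arm with a two-finger parallel gripper is mounted at the origin on a cart in front of the work surface, level with it; the furniture and walls round the work are solid. World frame = base frame: x ahead of the robot, y to its left, z up, the work surface at z = 0. Lengths are in m, angles in degrees, forces in N, time in s.
With the tool pointing down it reaches from about 0.35 to 0.875 m from the base axis. Payload 4.2 kg.
Tool frame: the origin (TCP) lies midway between the tips of the shut fingers; the grasp point (between the pads) lies r.grasp_offset behind it (r.grasp_offset is the distance from the TCP to the grasp point, in m); z points along the fingers, x is the direction in which the jaws open and shut, and the axes are right-handed (so a half turn about z gives the same grasp; the last joint's range is limited). The gripper opens to 87 mm and grips with 3 to 60 N. Pads are 19 mm wide; open, the fingers measure 117 mm over their backs; the gripper's body (75 mm by 190 mm) begins 51 mm behind the grasp point.
Start: joints at [-56.459, 22.042, 0.453, 0, -68.411, -14.817], TCP at [0.201, -0.592, 0.223] pointing down, gripper open.
Joint ranges: [-179.83, 179.83], [-69.29, 118.12], [-61.27, 80.66], [-181.25, 117.63], [-171.15, -9.14], [-177.46, 177.46]. Speed limits (degrees/s): [159.86, 159.86, 180, 180, 180, 180].

### API

Orientations are given as a 3x3 rotation matrix whose columns are the frame's x, y, z axes.
In Python, from station import r gives the robot as it stands.
- The arm moves only by the tool drive_tool, never from a script. Its argument "commands" is one flat list of numbers, 5 for each row, row after row: the opening, from 0 (shut) to 1 (fully open), then the shift along the world's x, y, z normalised to -1 to 1, where 1 is 400 mm, then the turn about the world's z normalised to -1 to 1, where 1 is 1.5 rad. In form: [fingers, x, y, z, roll, fingers, x, y, z, roll, ...]. A call has 1 to 12 rows; each row is the pose to reach, as a shift and turn from the pose commanded when the call began; what a row does not reach only later rows make up. A row lasts 1/10 s, in which the tool goes at most 50 mm and 8.59 degrees, less where a joint would pass 70% of its speed; a pose out of reach is approached as far as the arm can. A call with a number of a shift or a turn outside -1 to 1 is refused whole. A call with a gripper value outside its range is refused whole. The fingers move at their own pace and stop on an object; the grip force is fixed at half the most. Time passes only in rows, so rows that repeat a pose let the fingers close. It gives the time, the measured TCP pose, the force and the opening at its end, in the units of the state.
- r.sense(): the state, without advancing time (a new reading comes with each control period).
- r.capture(name): name is "side" or "top"; returns the picture (400x640x3 uint8, blue, green, red); there is no depth.
- r.get_calibration(name): a dict with "intrinsics" (3x3 intrinsics, pixels), "eye" and "attitude" of the camera in the world. Camera axes: x right, y down, z forward; pixel columns grow to the right and rows downward; lengths in m; the calibration is good to about 2 mm. A picture is of the moment at which its call begins. get_calibration takes no time and is no camera call.
- r.finish_job(): hands the job in, once; it reports no verdict.
The state is a dict: "time_s": time; "joints": joint angles; "joint_velocities": joint speeds; "effort": joint torques, N m; "tcp_pos": TCP position; "ee_rot": TCP orientation; "wrist_force": force on the tool from outside, world axes, zero at the start; "moment": the same for the moment, N m; "gripper_width": opening from 0.0 (shut) to 1.0 (fully open).
Only numpy, scipy, OpenCV 4.12 (cv2) and the standard library are available. Lean on these libraries where they do the work, as an engineer would, in place of code of your own. Each camera call takes 0.05 s, during which the arm holds its last target. There are 200 camera calls.

### The job

Swing the level bar on the small appliance shelf shut until it clicks home in its clip. Then take the round knob of the levelling foot, push it fully down against its spring and turn it until the bubble comes to rest between the two rings. Finish while still holding the knob pushed fully down with the bubble centred, and leave the other things where they stand.

Things in the scene. Friction and masses are not known exactly. Their poses are not given: they have to be found in the camera images.
- stand: low appliance shelf on a fixed dark steel base plate, 180 x 320 mm. Origin: centre of its underside; y along its length towards the knob end, x across it (away from the robot at yaw 0), z up. A pale board (top about 75 mm up) is hinged at the end y = -140 mm, 52 mm up; its other end rides on the levelling foot. The foot angle that makes it level differs from run to run.
- shelf (a joint): how far the board is pushed down on its foot's spring: 0 = up, 0.018 rad = fully down on a solid stop (the knob then stands 4.7 mm lower). At the knob the spring begins to give at about 2.5 N and is down at about 6.5 N; 10 to 15 N is a firm push. It springs up when let go. The travel is small next to the noise of a reading: average, or go by the force.
- foot_knob: black ribbed round knob of the levelling foot, 36 mm in diameter, clear for 50 mm round its axis; origin on its axis at the board's upper face, grip part 16 to 40 mm above that. Counter-clockwise from above raises its end of the board: 0.025 rad of tilt and 6.5 mm of climb per radian. Level (pushed down) lies 0.5 to 1.5 rad counter-clockwise of its start. Friction 0.2 Nm holds it.
- knob_grip (a point): point on the knob's axis near the middle of its grip part, 30 mm above the board, 14 mm below the knob's top
- level_bar (a joint): swing of the level bar about its upright pivot: 0 = shut in the clip, along the shelf; grows to 1.35 rad as its free end swings towards the robot (it starts open). At about 0.03 rad its nose must be pushed past a sprung ball on the clip post (about 1.5 to 2 N at the peg); beyond that the bar lies home against its stop and stays.
- bar_pivot (a point): the level bar's pivot axis. The bar is flat aluminium, 22 mm wide, 6 mm thick, 215 mm long from the pivot, lying 11 mm above the board; this point is on its upper face. Its y axis points along the bar to the free end.
- bar_peg (a point): upright steel peg on the bar to move it by, 12 mm in diameter (15 mm over its cap), 160 mm from the pivot; this point is 20 mm above the bar's upper face, the peg's top is 14 mm higher
- vial_middle (a point): centre of the clear tube (spirit level vial, 64 mm long, 14 mm in diameter) on the bar, 85 mm from the pivot; y runs along the tube towards the bar's free end. Two white rings round the tube lie 9.8 mm either side of this point
- bubble_mid (a point): centre of the white bubble (13 mm long) in the vial; it drifts to the higher end and settles in about 1 s. With the bar shut it moves 11 mm along the tube per radian of the knob, towards the knob end as that end rises, and 8 mm away from it as the board is pushed down on its spring. Centred: at vial_middle along the tube (its y).
- salt_shaker: clear salt shaker with a grey cap, 44 mm across, 90 high; origin at the centre of its underside; to be left alone
- egg_cup_0: pale egg cup, 47 mm across, 48 high; origin at the centre of its underside; to be left alone
- pepper_mill: dark wooden pepper mill, 58 mm across, 150 high; origin at the centre of its underside; to be left alone
- spice_tin: round pale spice tin, 65 mm across, 62 high; origin at the centre of its underside; to be left alone
- mug_right: small terracotta mug, 64 x 88 mm, 49 high; origin at the centre of its underside; to be left alone
- matchbox: matchbox lying flat, 36 x 54 mm, 15 high; origin at the centre of its underside; to be left alone
- cork_0: bottle cork standing on end, 24 mm across, 40 high; origin at the centre of its underside; to be left alone

How it is judged (in metres and radians):
On the way, in this order (a step that is already met when the one before it is completed fails the run):
1. the level bar is shut in its clip (value of joint level_bar below 0.02 rad), for 0.2 s.
2. the knob is held and pushed fully down, the bar still shut (value of joint level_bar below 0.02 rad and value of joint shelf above 0.0155 rad and contact force between the fingers and foot_knob above 2 N), for 0.2 s.
At the end, for the whole second after the job is handed in: The level bar is home in its clip (within 0.02 rad of shut), the fingers hold the knob (more than 2 N) and keep it pushed down to its stop (shelf joint over 0.0155 of 0.018 rad), still, and the bubble rests between the rings (centre within 3.3 mm of the vial's middle) (all of step 2 and y of bubble_mid in the frame of vial_middle between -0.0033 and 0.0033 m and linear speed of foot_knob below 0.01 m/s); the arm keeps its last pose, push and grip.
It fails at once if one of the other things is pushed away (distance of any of salt_shaker, egg_cup_0, pepper_mill, spice_tin, mug_right, matchbox, cork_0 from where it was at the start of the episode above 0.03 m).
It fails at once if one of the other things is tipped over (angle between any of salt_shaker, egg_cup_0, pepper_mill, spice_tin, mug_right, matchbox, cork_0's own z axis and vertical above 0.5 rad).
It also fails if it takes over 66 s, if anything falls off the work surface, if the arm or the gripper's body presses on something with over 40 N, if the wrist force passes 120 N, or if a joint passes its speed limit or range.

## Working session

There is one attempt and no reset: what is moved stays moved. The work goes in short steps, Python scripts to look and compute and a tool call to move; the robot and the scene stay as the last step left them, time stands still between calls to the robot, and variables do not carry over. Pictures are saved under pics/ and viewed, on a budget of 10 in all, crops included, one or two more only if the job needs it, and the job is handed in when it is done.

Besides the shell and the picture viewer there is one more tool, called after ">>>" by a JSON object that holds its "name" and its "arguments", one argument or row to a line. drive_tool: Moves the arm, as the interface text tells. Its arguments: {"type":"object","properties":{"commands":{"type":"array","items":{"type":"number"}}},"required":["commands"]}

```bash
mkdir -p pics
python3 - <<'E'
from station import r
import cv2,numpy as np
for n in("side","top"):
    cv2.imwrite(f"pics/{n}0.png",r.capture(n)); c=r.get_calibration(n); print(n,c)
s=r.sense(); print(s, r.grasp_offset)
E
```

```text
side {'intrinsics': array([[504.6943469 ,   0.        , 319.57790065],
       [  0.        , 504.6943469 , 196.02029226],
       [  0.        ,   0.        ,   1.        ]]), 'eye': array([0.07510128, 0.71609772, 0.75051001]), 'attitude': array([[-0.82453863, -0.32534464,  0.46291134],
       [-0.56569435,  0.49025311, -0.66305489],
       [-0.01122237, -0.8085807 , -0.58827825]])}
top {'intrinsics': array([[460.43943723,   0.        , 311.10200697],
       [  0.        , 460.43943723, 198.0796915 ],
       [  0.        ,   0.        ,   1.        ]]), 'eye': array([ 0.43723352, -0.00880299,  1.13076222]), 'attitude': array([[-0.02049947, -0.9885244 ,  0.14966387],
       [-0.99975156,  0.0189574 , -0.01172305],
       [ 0.00875128, -0.149867  , -0.98866743]])}
{'time_s': 0.1, 'joints': array([-5.64604479e+01,  2.20852777e+01,  3.88347671e-01, -2.38719646e-02,
       -6.84129160e+01, -1.48195299e+01]), 'joint_velocities': array([-0.03025104, -0.10870923,  0.21287477,  0.20078181,  0.06546272,
        0.04991596]), 'effort': array([-3.89915249e-04, -3.91689241e+01,  1.87934661e+01,  4.23189238e+00,
        1.34468341e-02, -7.49779451e-05]), 'tcp_pos': array([ 0.20045613, -0.59141172,  0.22158916]), 'ee_rot': array([[-3.20797721e-01,  9.47147444e-01, -7.36328639e-04],
       [ 9.47145718e-01,  3.20798545e-01,  1.81200249e-03],
       [ 1.95244668e-03, -1.16124248e-04, -9.99998087e-01]]), 'wrist_force': array([-0.05102237, -0.51463301, -0.0479869 ]), 'moment': array([-0.01029248, -0.00017171,  0.00181977]), 'gripper_width': 1.0006889234411394} 0.0187
```

View pics/side0.png

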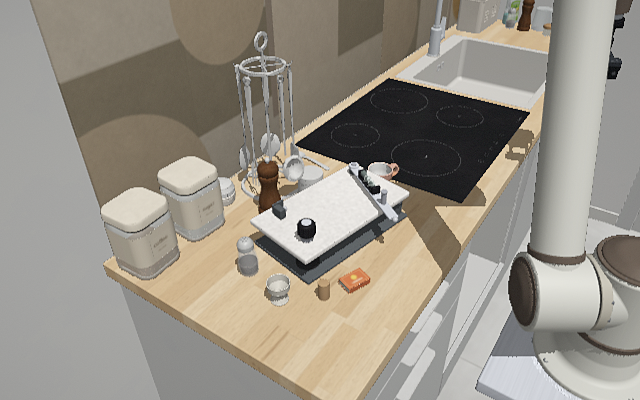

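View pics/top0.png

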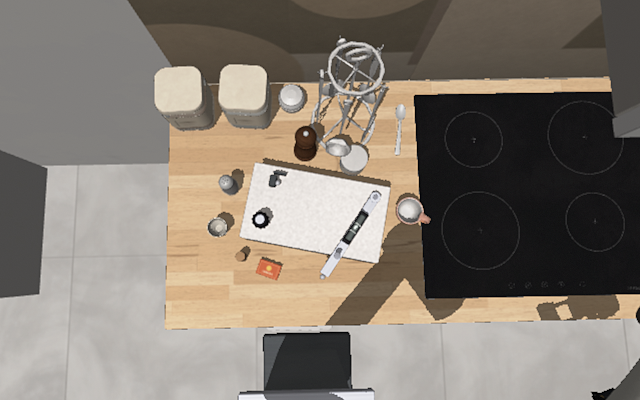

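The top view shows the shelf with its knob at about (261,218), clip (277,179), bar pivot (376,197) and free end (323,275). The side view shows the knob at about (306,228) and the peg at (383,197).

Run:
```python
import cv2
a=cv2.imread("pics/top0.png")[155:285,230:400]; b=cv2.imread("pics/side0.png")[155:275,245:415]
cv2.imwrite("pics/ct.png",cv2.resize(a,(782,598),interpolation=cv2.INTER_CUBIC))
cv2.imwrite("pics/cs.png",cv2.resize(b,(782,552),interpolation=cv2.INTER_CUBIC))
```

```text
(no output)
```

View pics/ct.png

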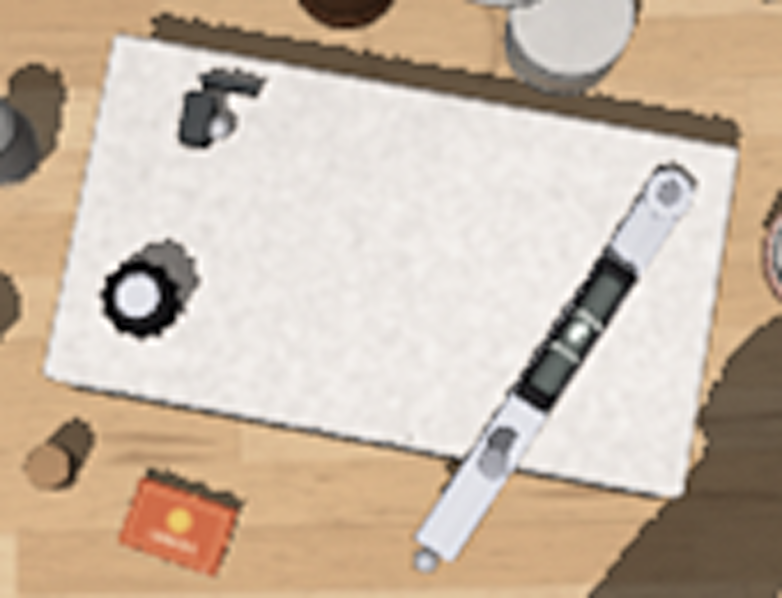

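View pics/cs.png

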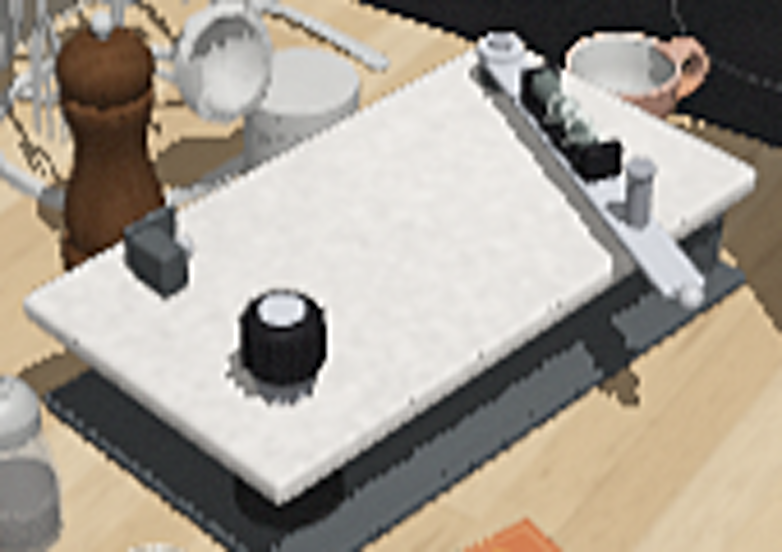

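The crops give matching points in both views: pivot, peg cap, knob top, nose, clip and board corners. Next I triangulate them.

```bash
cat > h.py <<'E'
from station import r
import cv2,numpy as np
def P(n):
    c=r.get_calibration(n);R=c["attitude"].T
    return c["intrinsics"]@np.c_[R,-R@c["eye"]]
def tri(t,s):
    X=cv2.triangulatePoints(P("top"),P("side"),np.array(t,float).reshape(2,1),np.array(s,float).reshape(2,1)).ravel();X=X[:3]/X[3]
    e=[]
    for n,p in(("top",t),("side",s)):
        q=P(n)@np.r_[X,1];e.append(np.linalg.norm(q[:2]/q[2]-p))
    return X,max(e)
def onz(n,p,z):
    c=r.get_calibration(n);d=c["attitude"]@np.linalg.solve(c["intrinsics"],[p[0],p[1],1]);return c["eye"]+d*(z-c["eye"][2])/d[2]
ct=lambda u,v:(230+(u+.5)/4.6-.5,155+(v+.5)/4.6-.5)
cs=lambda u,v:(245+(u+.5)/4.6-.5,155+(v+.5)/4.6-.5)
E
python3 - <<'E'
from h import *
for n,t,s in [("pivot",(669,190),(500,45)),("pegcap",(490,462),(640,166)),("knobtop",(137,295),(283,308)),("nose",(427,560),(690,293)),
 ("ball",(222,122),(188,248)),("c_far_knob",(115,38),(25,303)),("c_far_hinge",(738,148),(480,50)),("c_near_hinge",(685,495),(753,178)),("c_near_knob",(47,377),(283,495))]:
    X,e=tri(ct(*t),cs(*s)); print(n,X.round(4),round(e,2))
for n,p,z in[("salt",(228,184),.09),("egg",(218,227),.048),("cork",(242,254),.04),("mill",(306,140),.12),("mug",(409,210),.049),("matchbox",(269,268),.015),("tin",(354,157),.062)]:
    print(n,onz("top",p,z).round(3))
E
```

```text
pivot [ 0.5938 -0.167   0.1002] 0.82
pegcap [ 0.4619 -0.0728  0.1306] 0.74
knobtop [0.5449 0.0931 0.1214] 0.7
nose [ 0.4171 -0.043   0.0955] 0.45
ball [0.6321 0.0524 0.0914] 1.62
c_far_knob [0.6826 0.109  0.0733] 0.41
c_far_hinge [ 0.6247 -0.2064  0.0647] 1.3
c_near_hinge [ 0.4465 -0.1724  0.0701] 0.07
c_near_knob [0.5103 0.1436 0.0692] 0.63
salt [0.631 0.169 0.09 ]
egg [0.537 0.199 0.048]
cork [0.473 0.143 0.04 ]
mill [ 0.723 -0.012  0.12 ]
mug [ 0.568 -0.253  0.049]
matchbox [0.439 0.082 0.015]
tin [ 0.696 -0.126  0.062]
```

Checks agree: pivot to peg is 162 mm, the nose is at 216 mm and the knob top is at z 0.121. The bar stands open by about 1.14 rad. I'll grip the peg with the jaws along the bar.

>>> {"name": "drive_tool", "arguments": {
  "commands": [0.4,0.5,1,0,0.42,0.4,0.5,1,0,0.42,0.4,0.5,1,0,0.42,0.4,0.5,1,0,0.42,0.4,0.5,1,0,0.42,0.4,0.5,1,0,0.42,0.4,0.5,1,0,0.42,0.4,0.5,1,0,0.42,0.4,0.5,1,0,0.42,0.4,0.5,1,0,0.42,0.4,0.5,1,0,0.42]
}}

```text
time_s: 1.2
tcp_pos: [0.4008, -0.1908, 0.2223]
ee_rot: [[-0.819, 0.574, -0.001], [0.574, 0.819, 0.0], [0.001, -0.0, -1.0]]
wrist_force: [0.4, -0.4, -0.4]
gripper_width: 0.399
```

>>> {"name": "drive_tool", "arguments": {
  "commands": [0.4,0.1525,0.2975,0,0,0.4,0.1525,0.2975,0,0,0.4,0.1525,0.2975,0,0,0.4,0.1525,0.2975,-0.1575,0,0.4,0.1525,0.2975,-0.1575,0,0.4,0.1525,0.2975,-0.1575,0,0.4,0.1525,0.2975,-0.1575,0]
}}

```text
time_s: 1.9
tcp_pos: [0.4619, -0.0741, 0.16]
ee_rot: [[-0.816, 0.577, 0.0], [0.577, 0.816, -0.001], [-0.001, -0.0, -1.0]]
wrist_force: [0.5, 0.0, 1.0]
gripper_width: 0.399
```

Run:
```python
from h import *
a=r.capture("side")[100:280,250:450];b=r.capture("top")[150:300,270:470]
cv2.imwrite("pics/v5.png",np.vstack([cv2.resize(a,(400,360)),cv2.resize(b,(400,300))])[:600] if 0 else np.hstack([cv2.resize(a,(400,360)),cv2.resize(b,(400,360))]))
print(tri((338,148),(292,168)), r.sense()["tcp_pos"])
```

```text
(array([ 0.71253555, -0.08514076,  0.09130011]), np.float64(0.7397070041483962)) [ 0.46254033 -0.07368742  0.16085357]
```

View pics/v5.png

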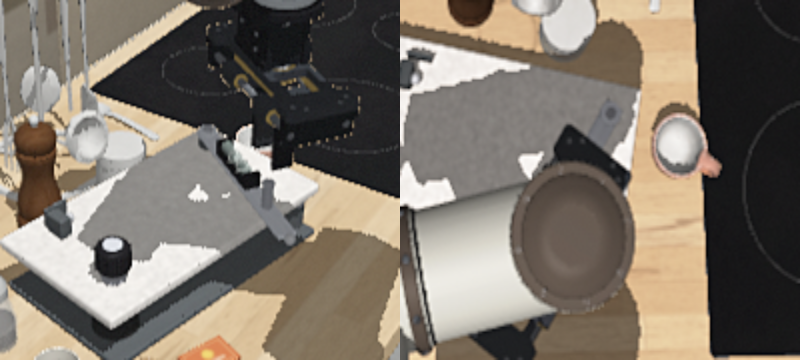

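The view shows the gripper over the peg with its wide side along the bar. The vial block ends about 121 mm from the pivot, so the finger clears it. I'll descend and grip.

>>> {"name": "drive_tool", "arguments": {
  "commands": [0.38,0,0,-0.05,0,0.38,0,0,-0.1,0,0.38,0,0,-0.13,0,0.38,0,0,-0.145,0,0.38,0,0,-0.145,0,0,0,0,-0.145,0,0,0,0,-0.145,0,0,0,0,-0.145,0,0,0,0,-0.145,0,0,0,0,-0.145,0]
}}

```text
time_s: 3.0
tcp_pos: [0.4625, -0.073, 0.1021]
ee_rot: [[-0.818, 0.576, 0.002], [0.576, 0.818, -0.0], [-0.002, 0.001, -1.0]]
wrist_force: [1.0, -0.8, -0.5]
gripper_width: 0.127
```

Run:
```python
from h import *
s=r.sense();print(s["gripper_width"]*87,s["wrist_force"],s["moment"],s["tcp_pos"])
piv=np.array([.5938,-.167]);p=np.array([.4625,-.0735]);v=p-piv;L=np.hypot(*v);a=np.degrees(np.arctan2(v[1],v[0]));print(L,a)
# waypoints: arc to 79 deg minus margin
for k in range(1,13):
    b=np.radians(a+(79.0-a)*k/12);q=piv+L*np.array([np.cos(b),np.sin(b)])-p
    print((q/.4).round(3),round((np.degrees(b)-a)*np.pi/180/1.5,3))
```

```text
11.081085196018929 [ 0.99777262 -0.81026872 -0.53670434] [-0.45575458 -0.49329894  0.02139172] [ 0.46253307 -0.07295341  0.10205055]
0.16118914355501737 144.54496426742188
[0.024 0.03 ] -0.064
[0.05  0.058] -0.127
[0.079 0.083] -0.191
[0.111 0.105] -0.254
[0.144 0.125] -0.318
[0.179 0.14 ] -0.381
[0.215 0.153] -0.445
[0.252 0.162] -0.508
[0.29  0.167] -0.572
[0.329 0.169] -0.636
[0.367 0.167] -0.699
[0.405 0.162] -0.763
```

The peg is gripped (about 11 mm). Now I follow the arc.

>>> {"name": "drive_tool", "arguments": {
  "commands": [0,0.024,0.03,0,-0.064,0,0.05,0.058,0,-0.127,0,0.079,0.083,0,-0.191,0,0.111,0.105,0,-0.254,0,0.144,0.125,0,-0.318,0,0.179,0.14,0,-0.381,0,0.215,0.153,0,-0.445,0,0.252,0.162,0,-0.508,0,0.29,0.167,0,-0.572,0,0.29,0.167,0,-0.572]
}}

```text
time_s: 4.0
tcp_pos: [0.5791, -0.0062, 0.1015]
ee_rot: [[-0.099, 0.995, 0.001], [0.995, 0.099, -0.001], [-0.001, 0.001, -1.0]]
wrist_force: [-1.4, -1.7, 2.4]
gripper_width: 0.125
```

>>> {"name": "drive_tool", "arguments": {
  "commands": [0,0.02,0.001,0,-0.032,0,0.039,0.002,0,-0.064,0,0.058,0.001,0,-0.096,0,0.077,0,0,-0.127,0,0.09,-0.001,0,-0.15,0,0.1,-0.003,0,-0.165,0,0.108,-0.004,0,-0.18,0,0.115,-0.005,0,-0.19,0,0.115,-0.005,0,-0.19]
}}

```text
time_s: 4.9
tcp_pos: [0.6237, -0.0085, 0.1015]
ee_rot: [[0.185, 0.983, -0.0], [0.983, -0.185, -0.0], [-0.0, -0.0, -1.0]]
wrist_force: [0.3, -2.7, 0.7]
gripper_width: 0.126
```

>>> {"name": "drive_tool", "arguments": {
  "commands": [0,0.003,0,0,0,0,0.006,0,0,0,0,0.009,-0.001,0,0,0,0.012,-0.002,0,-0.01,0,0.015,-0.002,0,-0.01,0,0.015,-0.002,0,-0.01]
}}

```text
time_s: 5.5
tcp_pos: [0.6276, -0.0094, 0.1008]
ee_rot: [[0.201, 0.98, -0.005], [0.98, -0.201, -0.001], [-0.002, -0.005, -1.0]]
wrist_force: [-6.0, -4.4, 0.9]
gripper_width: 0.128
```

>>> {"name": "drive_tool", "arguments": {
  "commands": [0,0.004,0,0,0,0,0.008,0,0,0,0,0.012,0,0,0,0,0.012,0,0,0]
}}

```text
time_s: 5.9
tcp_pos: [0.6292, -0.0099, 0.0997]
ee_rot: [[0.201, 0.979, -0.013], [0.979, -0.201, -0.002], [-0.004, -0.012, -1.0]]
wrist_force: [-10.4, -4.7, 2.5]
gripper_width: 0.125
```

Run:
```python
from h import *
a=r.capture("side")[130:280,240:440];b=r.capture("top")[130:280,220:420]
cv2.imwrite("pics/v6.png",np.hstack([cv2.resize(a,(400,300)),cv2.resize(b,(400,300))]))
```

```text
(no output)
```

View pics/v6.png

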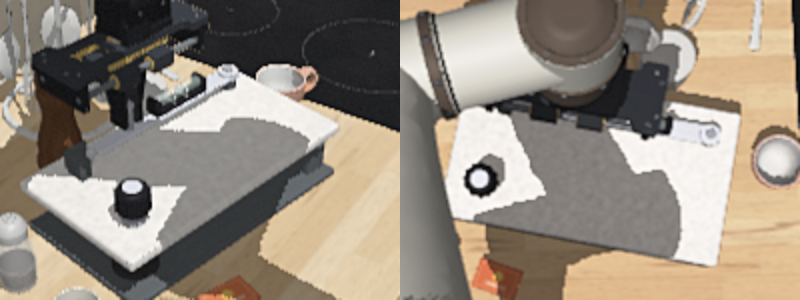

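The bar's nose looks seated in the clip, with the stop pushing back at 10 N. I'll relax the push, open, lift and check.

>>> {"name": "drive_tool", "arguments": {
  "commands": [0,-0.009,0,0,0,0.36,-0.009,0,0,0,0.36,-0.009,0,0,0,0.36,-0.009,0,0,0,0.36,-0.009,0,0.05,0,0.36,-0.009,0,0.1,0,0.36,-0.009,0,0.2,0,0.36,-0.1,0,0.25,0,0.6,-0.22,0.1,0.25,0,0.6,-0.36,0.1,0.25,0,0.65,-0.6,0.1,0.25,0]
}}

```text
time_s: 7.1
tcp_pos: [0.4557, 0.0314, 0.2016]
ee_rot: [[0.199, 0.98, 0.002], [0.98, -0.199, 0.001], [0.002, 0.002, -1.0]]
wrist_force: [-0.7, 1.3, 1.0]
gripper_width: 0.549
```

Run:
```python
from h import *
a=r.capture("side")[140:280,235:405];b=r.capture("top")[140:280,230:400]
cv2.imwrite("pics/side1.png",a);
cv2.imwrite("pics/v7.png",np.hstack([cv2.resize(a,(400,330),interpolation=2),cv2.resize(b,(400,330),interpolation=2)]))
```

```text
(no output)
```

View pics/v7.png

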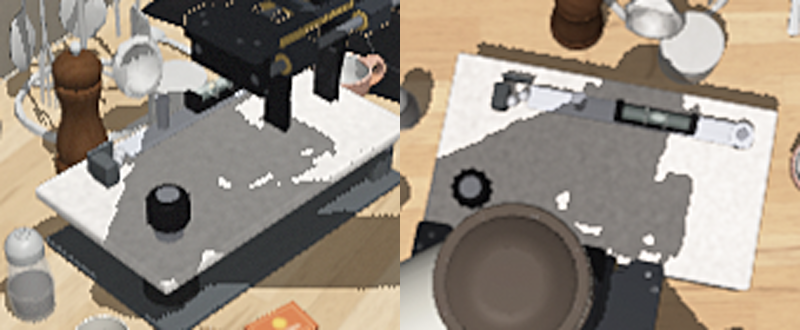

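The bar lies parallel to the board edge (within about 0.01 rad) with its nose in the clip. Next, above the knob.

>>> {"name": "drive_tool", "arguments": {
  "commands": [0.65,0,0,0,0,0.65,0,0,0,0,0.65,0,0,0,0]
}}

```text
time_s: 7.5
tcp_pos: [0.4579, 0.0305, 0.2017]
ee_rot: [[0.2, 0.98, 0.001], [0.98, -0.2, 0.0], [0.001, 0.001, -1.0]]
wrist_force: [0.1, -0.9, -0.9]
gripper_width: 0.649
```

>>> {"name": "drive_tool", "arguments": {
  "commands": [0.65,0.1,0.07,0,0,0.65,0.2175,0.156,0,0,0.65,0.2175,0.156,0,0,0.65,0.2175,0.156,-0.08,0,0.65,0.2175,0.156,-0.154,0,0.65,0.2175,0.156,-0.2,0,0.65,0.2175,0.156,-0.24,0,0.65,0.2175,0.156,-0.27,0,0.65,0.2175,0.156,-0.27,0,0.65,0.2175,0.156,-0.27,0]
}}

```text
time_s: 8.5
tcp_pos: [0.544, 0.0924, 0.0937]
ee_rot: [[0.2, 0.98, 0.0], [0.98, -0.2, -0.0], [-0.0, 0.0, -1.0]]
wrist_force: [0.5, 0.1, 0.4]
gripper_width: 0.646
```

>>> {"name": "drive_tool", "arguments": {
  "commands": [0.65,0,0,-0.012,0,0.65,0,0,-0.012,0,0,0,0,-0.012,0,0,0,0,-0.012,0,0,0,0,-0.012,0,0,0,0,-0.012,0,0,0,0,-0.012,0,0,0,0,-0.012,0]
}}

```text
time_s: 9.3
tcp_pos: [0.5447, 0.0946, 0.0894]
ee_rot: [[0.199, 0.98, 0.004], [0.98, -0.199, 0.003], [0.004, 0.003, -1.0]]
wrist_force: [-0.4, 5.5, -0.2]
gripper_width: 0.402
```

>>> {"name": "drive_tool", "arguments": {
  "commands": [0,0.001,0.006,-0.005,0,0,0.001,0.006,-0.01,0,0,0.001,0.006,-0.015,0,0,0.001,0.006,-0.018,0,0,0.001,0.006,-0.018,0]
}}

```text
time_s: 9.8
tcp_pos: [0.5452, 0.0956, 0.0832]
ee_rot: [[0.198, 0.98, 0.003], [0.98, -0.198, 0.001], [0.001, 0.003, -1.0]]
wrist_force: [-1.0, 2.9, 8.4]
gripper_width: 0.4
```

>>> {"name": "drive_tool", "arguments": {
  "commands": [0,0,0.003,-0.005,0,0,0,0.003,-0.009,0,0,0,0.003,-0.009,0,0,0,0.003,-0.009,0]
}}

```text
time_s: 10.2
tcp_pos: [0.5455, 0.0959, 0.0808]
ee_rot: [[0.198, 0.98, 0.004], [0.98, -0.198, -0.001], [0.0, 0.004, -1.0]]
wrist_force: [-1.6, 0.8, 14.1]
gripper_width: 0.404
```

Run:
```python
from h import *
f=[];T=[];S=[]
for i in range(4):
    T.append(r.capture("top").astype(float));S.append(r.capture("side").astype(float));f.append(r.sense()["wrist_force"])
print(np.mean(f,0))
a=np.mean(S,0).astype(np.uint8);b=np.mean(T,0).astype(np.uint8)
cv2.imwrite("pics/ta.png",b);cv2.imwrite("pics/sa.png",a)
cv2.imwrite("pics/v8.png",np.vstack([cv2.resize(a[155:210,290:390],(500,275),interpolation=2),cv2.resize(b[165:215,300:400],(500,250),interpolation=2)]))
```

```text
[-1.81121431  0.73970673 13.53072487]
```

View pics/v8.png

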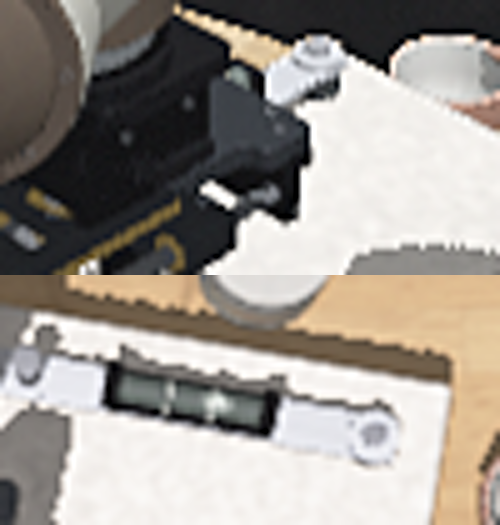

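Pushed down with 13.5 N. In the top view the rings are at about (170,395) and (216,404), and the bubble is at about (217,405). That is roughly 10 mm on the pivot side, so the knob needs about 0.9 rad counter-clockwise. I'll turn 0.6 rad first while following the climb.

>>> {"name": "drive_tool", "arguments": {
  "commands": [0,0,0,0.001,0.04,0,0,0,0.002,0.09,0,0,0,0.0035,0.14,0,0,0,0.0048,0.19,0,0,0,0.006,0.24,0,0,0,0.0073,0.29,0,0,0,0.0085,0.34,0,0,0,0.0098,0.39,0,0,0,0.01,0.4,0,0,0,0.01,0.4]
}}

```text
time_s: 11.6
tcp_pos: [0.5446, 0.0948, 0.0841]
ee_rot: [[-0.388, 0.922, 0.002], [0.922, 0.388, -0.001], [-0.002, 0.001, -1.0]]
wrist_force: [-1.6, -4.4, 12.4]
gripper_width: 0.402
```

>>> {"name": "drive_tool", "arguments": {
  "commands": [0,0,0,0,0,0,0,0,0,0,0,0,0,0,0,0,0,0,0,0,0,0,0,0,0,0,0,0,0,0,0,0,0,0,0,0,0,0,0,0,0,0,0,0,0,0,0,0,0,0]
}}

```text
time_s: 12.6
tcp_pos: [0.5446, 0.0948, 0.0841]
ee_rot: [[-0.388, 0.922, 0.002], [0.922, 0.388, -0.001], [-0.002, 0.001, -1.0]]
wrist_force: [-1.6, -4.1, 12.1]
gripper_width: 0.398
```

```bash
cat >> h.py <<'E'
def profile(img):
    # brightness along the vial in the top view: endpoints = dark ends of the vial block
    A=np.array([300+107/5,165+(388-275)/5]);B=np.array([300+280/5,165+(420-275)/5])
    g=img.astype(np.float32).mean(2);n=70;out=[]
    u=(B-A)/np.hypot(*(B-A));v=np.array([-u[1],u[0]])
    for i in range(n):
        p=A+(B-A)*i/(n-1)
        out.append(np.mean([cv2.getRectSubPix(g,(1,1),tuple((p+v*k).astype(float)))[0,0] for k in(-1,-.5,0,.5,1)]))
    return np.array(out).astype(int)
E
python3 - <<'E'
from h import *
f=[];T=[]
for i in range(6):
    T.append(r.capture("top").astype(float));f.append(r.sense()["wrist_force"])
print(np.mean(f,0))
b=np.mean(T,0).astype(np.uint8)
print(profile(cv2.imread("pics/ta.png")));print(profile(b))
cv2.imwrite("pics/tb.png",b)
cv2.imwrite("pics/v9.png",np.vstack([cv2.resize(x[172:202,316:366],(500,300),interpolation=2) for x in(cv2.imread("pics/ta.png"),b)]))
E
```

```text
[-1.99245638 -3.86840806 11.89498278]
[ 13  20  35  53  75  98 108 116 116 116 115 113 112 112 112 113 113 113
 113 113 112 116 129 139 137 124 111 109 111 113 113 114 113 111 111 113
 117 121 142 166 183 195 184 164 159 157 146 136 126 117 112 110 112 115
 116 116 117 117 109  96  66  36  27  22  20  31 102 174 214 243]
[ 16  20  26  33  56  81 100 116 117 117 116 115 114 113 112 111 111 110
 110 109 107 107 131 159 174 183 148 108 105 109 111 112 111 109 114 120
 130 138 154 174 180 183 164 137 130 128 117 109 109 110 110 111 111 112
 113 114 116 117 115 109  90  67  42  23  17  16  63 125 181 228]
```

View pics/v9.png

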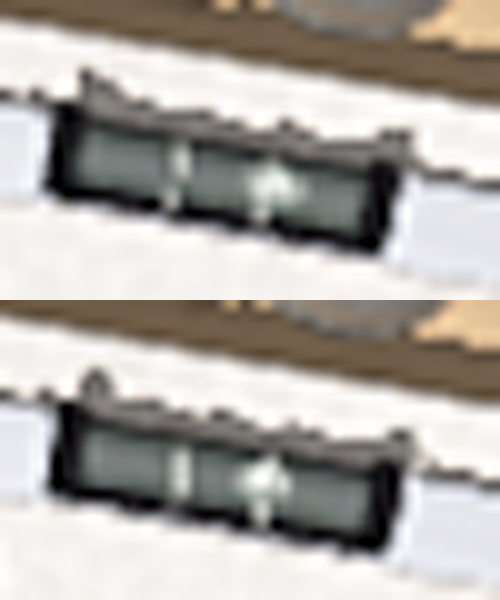

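The bubble moved only about 2 mm and is still about 10 mm on the pivot side. The first picture was probably taken before it had settled. The steady 12 N while rising shows that the knob did climb. I'll turn another 0.75 rad.

>>> {"name": "drive_tool", "arguments": {
  "commands": [0,0,0.002,0.001,0.05,0,0,0.004,0.0022,0.1,0,0,0.004,0.0034,0.15,0,0,0.004,0.0046,0.2,0,0,0.004,0.0058,0.25,0,0,0.004,0.007,0.3,0,0,0.004,0.0082,0.35,0,0,0.004,0.0094,0.4,0,0,0.004,0.0106,0.45,0,0,0.004,0.0116,0.5,0,0,0.004,0.0116,0.5,0,0,0.004,0.0116,0.5]
}}

```text
time_s: 14.1
tcp_pos: [0.5436, 0.0935, 0.0883]
ee_rot: [[-0.912, 0.41, -0.002], [0.41, 0.912, -0.006], [-0.001, -0.006, -1.0]]
wrist_force: [0.1, -12.5, 10.7]
gripper_width: 0.399
```

>>> {"name": "drive_tool", "arguments": {
  "commands": [0,0,0,0,0,0,0,0,0,0,0,0,0,0,0,0,0,0,0,0,0,0,0,0,0,0,0,0,0,0,0,0,0,0,0,0,0,0,0,0,0,0,0,0,0,0,0,0,0,0,0,0,0,0,0,0,0,0,0,0]
}}

```text
time_s: 15.3
tcp_pos: [0.5436, 0.0935, 0.0883]
ee_rot: [[-0.912, 0.41, -0.002], [0.41, 0.912, -0.006], [-0.001, -0.006, -1.0]]
wrist_force: [0.7, -12.7, 11.0]
gripper_width: 0.401
```

Run:
```python
from h import *
f=[];T=[]
for i in range(6):
    T.append(r.capture("top").astype(float));f.append(r.sense()["wrist_force"])
print(np.mean(f,0))
b=np.mean(T,0).astype(np.uint8)
print(profile(b))
cv2.imwrite("pics/tc.png",b)
cv2.imwrite("pics/v10.png",np.vstack([cv2.resize(x[172:202,316:366],(500,300),interpolation=2) for x in(cv2.imread("pics/tb.png"),b)]))
```

```text
[  0.32421375 -13.1750877   11.29263976]
[ 61  20  17  21  38  60  82 103 109 112 112 113 113 111 109 108 107 107
 107 107 105 103 116 138 152 160 139 105 106 115 126 133 139 146 149 151
 149 145 127 114 139 171 187 193 149 106 103 106 107 108 108 109 109 109
 109 110 112 114 116 115 103  87  55  26  22  21  27  49 118 183]
```

View pics/v10.png

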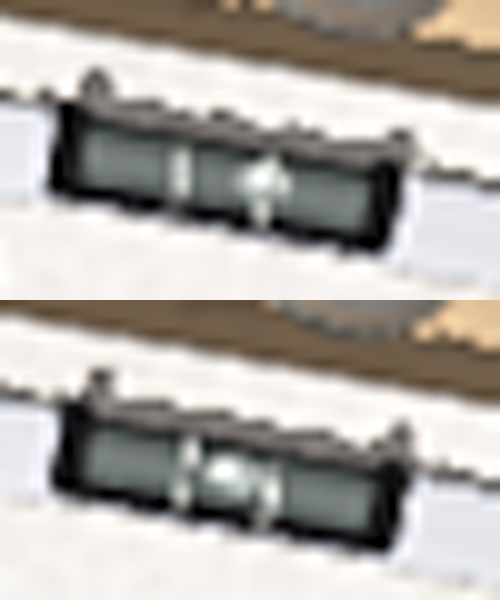

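The bubble (edges at samples 29.3 to 38.5) is now midway between the rings (24.5 and 42), about 0.5 mm off. The push is 11 N, with 13 N sideways. I'll ease the side load, firm the push slightly, check the numbers and hand in.

>>> {"name": "drive_tool", "arguments": {
  "commands": [0,0,-0.002,-0.001,0,0,0,-0.004,-0.002,0,0,0,-0.004,-0.002,0,0,0,-0.004,-0.002,0,0,0,-0.004,-0.002,0,0,0,-0.004,-0.002,0,0,0,-0.004,-0.002,0,0,0,-0.004,-0.002,0,0,0,-0.004,-0.002,0,0,0,-0.004,-0.002,0,0,0,-0.004,-0.002,0,0,0,-0.004,-0.002,0]
}}

```text
time_s: 16.8
tcp_pos: [0.5442, 0.0934, 0.0881]
ee_rot: [[-0.912, 0.41, 0.0], [0.41, 0.912, -0.003], [-0.002, -0.003, -1.0]]
wrist_force: [-1.3, -8.2, 13.2]
gripper_width: 0.399
```

Run:
```python
from h import *
f=[];T=[]
for i in range(6):
    T.append(r.capture("top").astype(float));f.append(r.sense()["wrist_force"])
print(np.mean(f,0),r.sense()["gripper_width"],r.sense()["tcp_pos"])
print(profile(np.mean(T,0).astype(np.uint8)))
```

```text
[-0.54893816 -8.42931495 12.98763715] 0.40342180747285694 [0.54425419 0.0934037  0.08806543]
[ 61  20  18  21  38  60  83 103 110 111 111 112 112 111 110 108 107 107
 107 107 105 103 118 142 157 167 142 104 102 110 122 132 140 146 149 152
 151 148 133 121 138 161 174 179 143 106 104 107 107 108 108 109 109 109
 109 111 112 114 115 114 102  87  56  27  23  21  27  49 117 182]
```

```bash
python3 -c "
from station import r
r.finish_job()"
```

```text
the job is handed in; nothing more can be done
```

I shut the level bar in its clip and turned the levelling foot until the bubble centred. The job is handed in at about 17 s with the knob still held down; no verdict was reported.

- **Bar:** I swung it by the peg until its stop pushed back with 10 N. In the top view it then lay parallel to the board's edge to about 0.01 rad, with its nose in the clip. I did not feel a distinct click.
- **Knob:** it is gripped at 35 mm and pushed down with 13 N, well above the 6.5 N that takes it to its stop. I judged "fully down" by force only and did not measure the shelf angle. A sideways load of about 8 N remains.
- **Bubble:** I turned the knob about 1.35 rad counter-clockwise in two steps. The first bubble reading disagreed with the second, probably because it was taken before the bubble settled. The last averaged profile puts it within about 1 mm of the middle of the rings (limit 3.3 mm).
- **Other things:** none was touched in any move or picture I saw, but I did not re-measure their positions at the end.

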